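Hold the inspection tweezers at the engraved tip gap

ROBOT

A 6-joint arm with a two-finger parallel gripper is mounted at the origin on the work surface. World frame = base frame: x ahead of the robot, y to its left, z up, the work surface at z = 0. Lengths are in m, angles in rad, forces in N, time in s.
With the tool pointing down it reaches from about 0.25 to 0.775 m from the base axis. Payload 4 kg.
Tool frame: the origin (TCP) lies on the front face of the gripper's body, between the roots of the fingers; the fingertips stand 73 mm ahead of it and the grasp point (between the pads) lies 54 mm ahead of it; x points along the fingers, y is the direction in which the jaws open and shut, and the axes are right-handed (so a half turn about x gives the same grasp; the last joint's range is limited). The gripper opens to 85 mm and grips with 20 to 120 N. Pads are 22 mm wide; open, the fingers measure 114 mm over their backs; the gripper's body (76 mm by 85 mm) begins 54 mm behind the grasp point. The pads swing forward as they close: fully open they stand 13 mm farther back than shut.
Start: joints at [1.059, 0.087, 1.371, -0, 1.684, -0.103], TCP at [0.219, 0.505, 0.304] pointing down, gripper open.
Joint ranges: [-3.1, 3.1], [-0.76, 2.03], [0.27, 2.55], [-1.08, 4.22], [0.17, 2.65], [-2.57, 2.57]. Speed limits (rad/s): [2.79, 2.79, 3.14, 3.14, 3.14, 3.14].

INTERFACE

Orientations are given as a unit quaternion [w, x, y, z].
In Python, from plant import bot, camera, camera_info gives the robot as it stands.
- The arm moves only by the tool move_arm, never from a script. Its arguments are lists of equal length, an entry for each row: "claw": the opening in per cent of the stroke, from 0 (shut) to 100 (fully open); "slide": the shift along the world's x, y, z in mm, a list of three; "angular": the turn, a rotation vector about the world's x, y, z in degrees, a list of three. A call has 1 to 8 rows; each row is the pose to reach, as a shift and turn from the pose measured when the call began; what a row does not reach only later rows make up. A row lasts 1/10 s, in which the tool goes at most 50 mm and 8.59 degrees, less where a joint would pass 70% of its speed; a pose out of reach is approached as far as the arm can. A call with a gripper value outside its range is refused whole. The fingers move at their own pace and stop on an object; "grip_force" is the grip in N (left out, the last holds). Time passes only in rows, so rows that repeat a pose let the fingers close. It gives the time, the measured TCP pose, the force and the opening at its end, in the units of the state.
- bot.state(): the state, without advancing time (a new reading comes with each control period).
- camera(name): name is "scene" or "top" or "wrist"; returns (picture, depth): 400x640x3 uint8, red, green, blue; 400x640 float32, m along the optical axis (not along the pixel's ray), 0 where there is no reading.
- camera_info(name): a dict with "mtx" (3x3 intrinsics, pixels), "k1" (the pictures are not rectified: a ray, as slopes to the right and down, at radius r is drawn at 1 + k1 r^2 times it, then the intrinsics apply), "xyz" and "attitude" of the camera in the world. Camera axes: x right, y up, looking along -z (the intrinsics and any distortion apply to the point x, -y, -z); pixel columns grow to the right and rows downward; lengths in m; the calibration is good to about 2 mm. A picture is of the moment at which its call begins: read the wrist's pose just before it. camera_info takes no time and is no camera call; for the wrist camera it gives the pose at the moment of the call.
- bot.finish_job(): hands the job in, once; it reports no verdict.
The state is a dict: "time_s": time; "qpos": joint angles; "qvel": joint speeds; "effort": joint torques, N m; "eef_pos": TCP position; "tcp_rot": TCP orientation; "contact_force": force on the tool from outside, world axes, zero at the start; "wrist_torque": the same for the moment, N m; "opening": finger opening in m.
Only numpy, scipy, OpenCV 4.12 (cv2) and the standard library are available. Lean on these libraries where they do the work, as an engineer would, in place of code of your own. Each camera call takes 0.05 s, during which the arm holds its last target. There are 200 camera calls.

TASK

Pick the spring tweezers up off the two steel parallels and bring their points just above the top of the engraved steel block, pointing along its two lines, so that the inspector can measure them at their working gap. Squeeze the tweezers until one point stands over each line, held clear of the block, keep that gap steady for two seconds, and finish while still holding it: do not let go or put the tweezers down. Never let the two points close on one another, and leave the vice, the sleeve and the ring gauge where they are.

Things in the scene. Friction and masses are not known exactly. Their poses are not given: they have to be found in the camera images.
- tw_grip (a point): Spring tweezers (plain steel, 231 mm long, about 64 g) lying level, blades on edge: this point is the middle of their finger grips, between the blades, half-way up; x towards the points, z up. Grips: flat serrated outer faces, x -15 to 15 mm, 12 mm high; 30 mm wide outside when free, 22 mm wide and parallel when the points are 18 mm apart; the points' spacing changes 2 mm per mm of grip width.
- tw_mid (a point): Midway between the two points of the tweezers, 113.5 mm ahead of tw_grip at the same height. Blades are 12 mm high from the heel to 55 mm ahead of tw_grip, then narrow to the points. Mass centre about 5 mm behind tw_grip. The spring pushes back on each finger with 0.8 N per mm that the width over the grips is squeezed (7 N at the engraved gap).
- tw_heel (a point): Rear end of the tweezers' joined heel (6.4 mm wide), 118 mm behind tw_grip at the same height.
- point_left (a point): Centre of the rounded end (3 mm thick) of the left (+y) blade's point, which ends 1.5 mm farther on. The two point centres are 35 mm apart when free, 18 mm at the engraved gap, 3 mm when shut.
- point_right (a point): Centre of the rounded end (3 mm thick) of the right (-y) blade's point.
- blade_left (a joint): Closing angle of the tweezers' left blade (rad), sprung open: 0 free, 0.038 at the engraved gap, 0.071 shut. The points' spacing is 35 mm less 224 mm per rad of the two blades' angles added together.
- blade_right (a joint): Closing angle of the right blade (rad), same scale.
- parallels: Two parallel steel bars fixed on the table that carry the tweezers across them, each 10 mm thick, 90 mm long, 20 mm high (so the tweezers' grips have their middle 26 mm above the table). Origin on the table near below tw_grip; the bars' middles are 88 mm behind and 48 mm ahead of it along x, and run along y.
- lines (a point): Middle of the top face of the engraved block, midway between its two lines; x along the lines and away from the robot, z up. Block: ground steel, fixed, 50 mm along the lines, 70 mm across, top 30 mm above the table. Two straight black lines 2 mm wide run its whole length, 9 mm either side of this point (18 mm apart).
- vice_top (a point): Bystander: small steel grinding vice, 50 x 150 x 48 mm high, loose; this point is at its middle, 24 mm above the table.
- sleeve_mid (a point): Bystander: thin aluminium sleeve standing upright, 52 mm across, 85 mm high, loose; this point is its centre.
- ring_mid (a point): Bystander: dark steel ring gauge lying flat, 68 mm across, 35 mm hole, 18 mm high, loose; this point is its centre.
Mind the look-alikes: they are no part of the job. What is meant by the part that bears lines is not red, and is the smaller of those in its own colour.

How it is judged:
On the way, in this order (a step that is already met when the one before it is completed fails the run):
1. the tweezers are lifted clear of the parallels in the gripper (height (world z) of tw_heel above 0.036 m and height (world z) of tw_mid above 0.032 m and contact force between tweezers and the fingers above 0.4 N), for 0.2 s.
2. the points are held at the engraved gap over the lines for two seconds (distance between point_left and point_right between 0.0155 and 0.0205 m and y of tw_mid in the frame of lines between -0.004 and 0.004 m and x of tw_mid in the frame of lines between -0.022 and 0.022 m and angle between the x axis of tw_grip and the x axis of lines, either way round below 0.5 rad and z of point_left in the frame of lines between 0.0025 and 0.02 m and z of point_right in the frame of lines between 0.0025 and 0.02 m and height (world z) of tw_heel above 0.025 m and contact force between tweezers and the fingers above 0.5 N and contact force between tweezers and setting_block below 0.1 N and contact force between tweezers and parallels below 0.1 N and linear speed of tweezers below 0.015 m/s), for 1.7 s.
At the end, for the whole second after the job is handed in: Gripper still holding the tweezers, clear of block and parallels; point centres 18 mm apart (+-2.5), 2.5 to 20 mm above the block's top, their middle within 4 mm of midway between the lines and on the block (+-22 mm along); along the lines within 0.5 rad; heel over 25 mm up; still (all of step 2); the arm keeps its last pose, push and grip.
It fails at once if the two points are closed on one another (centres under 5 mm apart) (distance between point_left and point_right below 0.005 m).
It fails at once if the vice, sleeve or ring gauge is moved more than 15 mm (distance of any of vice_top, sleeve_mid, ring_mid from where it was at the start of the episode above 0.015 m).
It also fails if it takes over 45 s, if anything falls off the work surface, if the arm or the gripper's body presses on something with over 40 N, if the wrist force passes 120 N, or if a joint passes its speed limit or range.

## Working session

There is one attempt and no reset: what is moved stays moved. The work goes in short steps, Python scripts to look and compute and a tool call to move; the robot and the scene stay as the last step left them, time stands still between calls to the robot, and variables do not carry over. Pictures are saved under pics/ and viewed, about 8 in all and at most 12, crops included, and the job is handed in when it is done.

Besides the shell and the picture viewer there is one more tool, called by a JSON object that holds its "method" and its "body", one argument or row to a line. move_arm: Moves the arm, as the interface text tells. Its arguments: {"type":"object","properties":{"claw":{"type":"array"},"slide":{"type":"array"},"angular":{"type":"array"},"grip_force":{"type":"number"}},"required":["claw","slide","angular"]}

```bash
ls; mkdir -p pics; cat > h.py <<'E'
import numpy as np,cv2
from scipy.spatial.transform import Rotation as R
from plant import bot,camera,camera_info
def cap(n):
    ci=camera_info(n); p,d=camera(n); np.savez(n+'.npz',p=p,d=d,K=ci['mtx'],k1=ci['k1'],t=ci['xyz'],q=ci['attitude']); return p,d
def world(n):
    z=np.load(n+'.npz'); K=z['K'];k=float(z['k1']);d=z['d']
    v,u=np.mgrid[0:400,0:640].astype(float)
    D=np.array([k,0,0,0,0.])
    pt=cv2.undistortPoints(np.stack([u.ravel(),v.ravel()],1)[:,None],np.array(K,float),D)[:,0]
    c=np.stack([pt[:,0],-pt[:,1],-np.ones(len(pt))],1)*d.ravel()[:,None]
    q=z['q']; M=R.from_quat(np.r_[q[1:],q[0]]) if q.size==4 else R.from_matrix(q)
    return (M.apply(c)+z['t']).reshape(400,640,3),z['p']
E
python3 - <<'E'
from h import *
print(bot.state())
for n in("top","scene"):
    p,d=cap(n); cv2.imwrite(f'pics/{n}.png',p[...,::-1]); ci=camera_info(n); print(ci)
E
```

```text
pics
{'time_s': 0.0, 'qpos': array([ 1.05890790e+00,  8.79568606e-02,  1.37230078e+00, -5.28745731e-06,
        1.68357988e+00, -1.03082696e-01]), 'qvel': array([-0.00116501,  0.00083603, -0.00088541, -0.00129638, -0.00043879,
        0.00044224]), 'effort': array([-9.06137211e-05, -3.51851821e+01, -3.13280189e+01, -1.08539452e-04,
        1.06935806e-02, -1.01573747e-05]), 'eef_pos': array([0.21845969, 0.50437746, 0.30271432]), 'tcp_rot': array([ 0.69214757,  0.1427734 ,  0.69262446, -0.14428743]), 'contact_force': array([ 0.14002337, -1.37810364, -0.81251413]), 'wrist_torque': array([ 0.00503464, -0.00332846, -0.00097428]), 'opening': 0.08532712157223106}
{'mtx': array([[499.59940798,   0.        , 309.73700568],
       [  0.        , 499.59940798, 203.18218232],
       [  0.        ,   0.        ,   1.        ]]), 'k1': 0.040191778927575195, 'xyz': array([0.44561755, 0.02079108, 1.4900233 ]), 'attitude': array([-0.70160245, -0.01910604,  0.03017791,  0.71167286])}
{'mtx': array([[423.80923569,   0.        , 316.66105805],
       [  0.        , 423.80923569, 203.77612922],
       [  0.        ,   0.        ,   1.        ]]), 'k1': -0.038862888479686816, 'xyz': array([1.35850958, 0.62348562, 0.77054523]), 'attitude': array([0.37984921, 0.19659881, 0.41171131, 0.80470944])}
```

View pics/top.png

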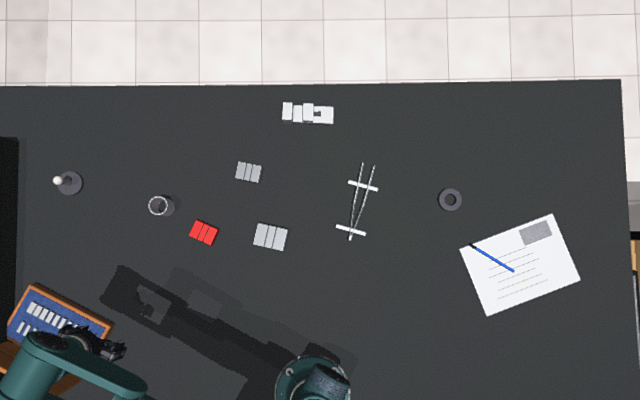

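View pics/scene.png

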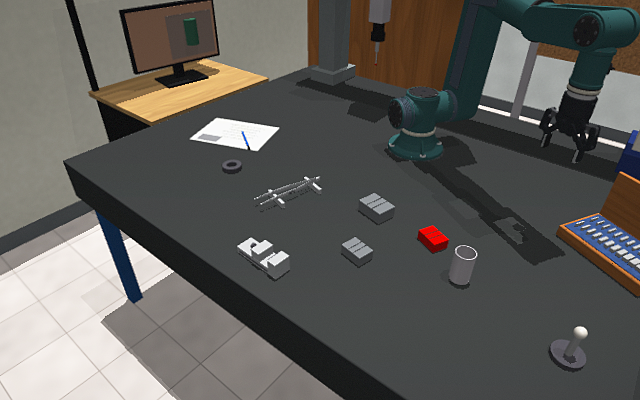

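The candidates for the engraved block in the top view are the red one (203,232), the small grey one (248,172) and the larger grey one (270,237). The small grey one fits, since it is not red and is the smaller of the two greys. I'll confirm that in an enlarged crop and measure it.

```bash
python3 - <<'E'
from h import *
W,p=world('top')
a=cv2.resize(p[150:262,180:290],None,fx=3.6,fy=3.6,interpolation=cv2.INTER_CUBIC)
b=cv2.resize(p[150:262,315:405],None,fx=4.4,fy=4.4,interpolation=cv2.INTER_CUBIC)
h=400;a=a[:h];b=b[:h];im=np.zeros((h,800,3),np.uint8);im[:a.shape[0],:a.shape[1]]=a;im[:b.shape[0],400:400+b.shape[1]]=b[:,:400]
cv2.imwrite('pics/crop1.png',im[...,::-1])
Z=W[...,2]
print('table z',np.median(Z[260:270,400:440]))
for n,(u0,u1,v0,v1) in dict(red=(185,222,215,250),small=(230,268,155,190),big=(248,294,217,257),ring=(435,466,184,214),sleeve=(140,180,190,222),vice=(275,340,95,130),tw=(330,385,155,248)).items():
    m=np.zeros(Z.shape,bool);m[v0:v1,u0:u1]=1;m&=Z>0.012
    P=W[m];r=cv2.minAreaRect((P[:,:2]*1000).astype(np.float32));print(n,m.sum(),'z',np.percentile(P[:,2],[5,50,95]).round(4),[np.round(x,1) for x in r])
W2,p2=world('scene');Z=W2[...,2]
for n,(u0,u1,v0,v1) in dict(small=(335,378,230,270),big=(353,400,188,226),tw=(248,330,170,215)).items():
    m=np.zeros(Z.shape,bool);m[v0:v1,u0:u1]=1;m&=Z>0.012
    P=W2[m];r=cv2.minAreaRect((P[:,:2]*1000).astype(np.float32));print(n,m.sum(),'z',np.percentile(P[:,2],[5,50,95]).round(4),[np.round(x,1) for x in r])
E
```

```text
table z 0.00032273163069296285
red 443 z [0.0236 0.0304 0.036 ] [array([444.8, 186.7]), array([326. ,  62.3]), np.float64(79.4)]
small 430 z [0.0242 0.0304 0.0358] [array([571.1, 101.6]), array([288.7,  75.3]), np.float64(47.4)]
big 696 z [0.0332 0.0388 0.0439] [array([445.2,  91.6]), array([137.3,  63.8]), np.float64(76.1)]
ring 305 z [0.0133 0.0187 0.0235] [array([ 518.6, -213. ]), array([ 64.9, 485.5]), np.float64(9.7)]
sleeve 299 z [0.0175 0.0584 0.0898] [array([486.6, 238.7]), array([440.2,  53.8]), np.float64(72.4)]
vice 942 z [0.0173 0.0264 0.0517] [array([642.5,   6.4]), array([148.7, 394.6]), np.float64(88.1)]
tw 377 z [0.0157 0.0243 1.49  ] [array([ 517.9, -126.8]), array([136.2, 299.1]), np.float64(50.6)]
small 514 z [0.0148 0.0304 0.0336] [array([973.2, 405.7]), array([881.4,  82.7]), np.float64(34.8)]
big 646 z [0.0155 0.0385 0.0421] [array([869.4, 377.1]), array([1090.2,  105.3]), np.float64(32.3)]
tw 510 z [0.017  0.0269 0.0348] [array([953.9, 171.1]), array([1197.1,  200.6]), np.float64(38.7)]
```

View pics/crop1.png

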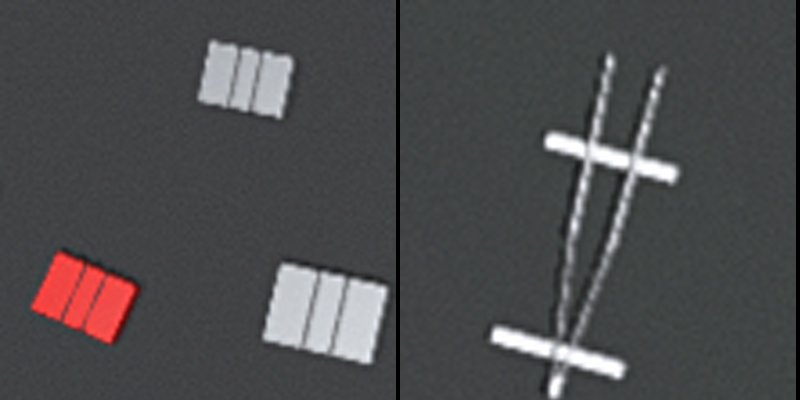

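The crop shows the small grey block at crop (247,80), which is top (248,172). It has two black lines and is smaller than the other grey block, so it is the target. The tweezers' heel is at the bottom and the points are at the top.

```bash
cat >> h.py <<'E'
def pix2w(n,uv,z):
    f=np.load(n+'.npz');D=np.array([float(f['k1']),0,0,0,0.])
    pt=cv2.undistortPoints(np.array(uv,float).reshape(-1,1,2),np.array(f['K'],float),D)[:,0]
    q=f['q'];r=R.from_quat(np.r_[q[1:],q[0]]).apply(np.stack([pt[:,0],-pt[:,1],-np.ones(len(pt))],1))
    return f['t']+r*((z-f['t'][2])/r[:,2])[:,None]
E
python3 - <<'E'
from h import *
p=np.load('top.npz')['p'];g=cv2.cvtColor(p,cv2.COLOR_RGB2GRAY)
for n,(u0,u1,v0,v1),z in [('small',(228,270,153,190),.03),('big',(248,294,217,257),.038),('vice',(272,345,95,130),.03),('sleeve',(140,180,190,222),.08)]:
    m=(g[v0:v1,u0:u1]>105).astype(np.uint8)
    m=cv2.morphologyEx(m,cv2.MORPH_CLOSE,np.ones((3,3)));c=max(cv2.findContours(m,0,2)[0],key=cv2.contourArea)
    P=pix2w('top',c[:,0]+[u0,v0],z)[:,:2]*1000
    print(n,[np.round(x,1) for x in cv2.minAreaRect(P.astype(np.float32))],P.min(0).round(),P.max(0).round())
o=np.array([315,150])
q=lambda a:np.array([(a[0]-400)/4.4-.39,a[1]/4.4-.39])+o
for n,a,z in [('ptL',(610,58),.026),('ptR',(660,70),.026),('heel',(555,394),.03),('f1',(547,140),.02),('f2',(677,175),.02),('r1',(492,334),.02),('r2',(624,370),.02)]:
    print(n,pix2w('top',q(a),z)[0][:2].round(4)*1000)
E
```

```text
small [array([643.1, 177. ]), array([70.6, 51.5]), np.float64(77.9)] [612. 139.] [675. 215.]
big [array([451.8, 113.5]), array([90.4, 64.8]), np.float64(76.4)] [412.  64.] [491. 163.]
vice [array([ 8.166e+02, -6.000e-01]), array([152.9,  58.8]), np.float64(86.6)] [785. -76.] [849.  76.]
sleeve [array([544.7, 425.1]), array([52.9, 50.6]), np.float64(89.2)] [519. 399.] [570. 451.]
ptL [ 665.3 -160.2]
ptR [ 656.7 -193.7]
heel [ 440.6 -118.3]
f1 [ 611.1 -117.3]
f2 [ 586.3 -204.3]
r1 [481.2 -77.9]
r2 [ 455.9 -165.7]
```

```bash
cat >> h.py <<'E'
def tool():
    s=bot.state();q=s['tcp_rot'];return s,R.from_quat(np.r_[q[1:],q[0]])
def want(yaw):  # tool x down, y along tweezers +y (yaw deg) or opposite: nearest
    y=np.radians(yaw);out=[]
    for s in(1,-1):
        ya=s*np.array([-np.sin(y),np.cos(y),0]);xa=np.array([0,0,-1.]);out.append(R.from_matrix(np.stack([xa,ya,np.cross(xa,ya)],1)))
    return out
def turn(yaw):
    s,r=tool();return [ (w*r.inv()).as_rotvec(degrees=True).round(2) for w in want(yaw)]
E
python3 - <<'E'
from h import *
print(turn(-15.5),turn(-12.1),tool()[1].as_matrix().round(3))
E
```

```text
[array([ 0.11, -0.05,  7.92]), array([-7.0000e-02, -1.6000e-01, -1.7208e+02])] [array([ 0.11, -0.05, 11.32]), array([-7.0000e-02, -1.6000e-01, -1.6868e+02])] [[-0.001  0.398  0.918]
 [-0.002  0.918 -0.398]
 [-1.    -0.002 -0.   ]]
```

{"method": "move_arm", "body": {
  "claw": [100,100,100,100,100,100,100,100],
  "slide": [
    [20,-40,0],
    [40,-80,-5],
    [60,-120,-10],
    [80,-160,-15],
    [100,-200,-20],
    [120,-240,-25],
    [140,-280,-30],
    [160,-320,-35]
  ],
  "angular": [
    [0,0,2],
    [0,0,4],
    [0,0,6],
    [0,0,7.9],
    [0,0,7.9],
    [0,0,7.9],
    [0,0,7.9],
    [0,0,7.9]
  ]
}}

```text
time_s: 0.9
eef_pos: [0.3786, 0.1827, 0.2673]
tcp_rot: [0.7, 0.095, 0.701, -0.096]
contact_force: [0.7, -0.2, 0.2]
opening: 0.0855
```

{"method": "move_arm", "body": {
  "claw": [100,100,100,100,100,100,100,100],
  "slide": [
    [20,-40,0],
    [40,-80,-5],
    [60,-120,-10],
    [80,-160,-15],
    [100,-200,-20],
    [120,-240,-25],
    [140,-280,-30],
    [150,-300,-30]
  ],
  "angular": [
    [0,0,0],
    [0,0,0],
    [0,0,0],
    [0,0,0],
    [0,0,0],
    [0,0,0],
    [0,0,0],
    [0,0,0]
  ]
}}

```text
time_s: 1.7
eef_pos: [0.529, -0.1205, 0.2353]
tcp_rot: [0.699, 0.096, 0.702, -0.097]
contact_force: [0.3, 0.1, -0.2]
opening: 0.0857
```

```bash
python3 - <<'E'
from h import *
s,r=tool();print(s['time_s'],s['eef_pos'],turn(-15.5)[0])
p,d=cap('wrist');cv2.imwrite('pics/w1.png',p[...,::-1]);print(camera_info('wrist'))
E
```

```text
1.7 [ 0.52895234 -0.12046623  0.23534268] [ 0.12 -0.21  0.18]
{'mtx': array([[307.94813017,   0.        , 316.2541407 ],
       [  0.        , 307.94813017, 199.89994272],
       [  0.        ,   0.        ,   1.        ]]), 'k1': -0.006677833268975536, 'xyz': array([ 0.46577087, -0.10376262,  0.30647569]), 'attitude': array([ 0.79020699, -0.10556756, -0.07692995,  0.5987572 ])}
```

View pics/w1.png

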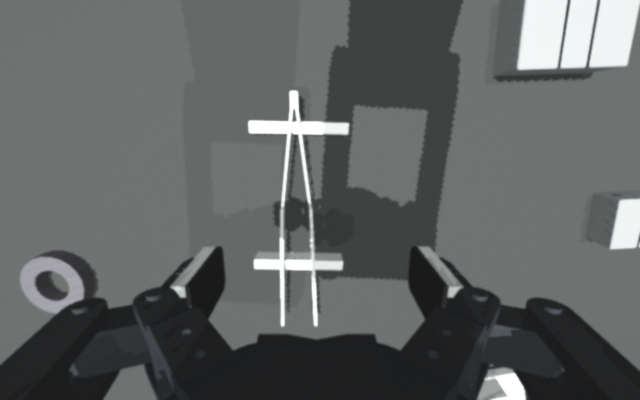

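The wrist picture shows the heel at (294,92), the points at (282,325) and (316,325), and the bars at (298,128) and (299,262). All are clear of each other.

```bash
python3 - <<'E'
from h import *
for n,a,z in [('p1',(282,325),.027),('p2',(316,325),.027),('heel',(294,92),.032),('b1',(249,127),.02),('b1b',(349,129),.02),('b2',(255,262),.02),('b2b',(343,263),.02)]:
    print(n,(pix2w('wrist',a,z)[0]*1000).round(1))
P=pix2w('wrist',[(282,324),(316,324),(294,92)],.03)*1000
m=(P[0]+P[1])/2;h=P[2];d=(m-h)[:2];L=np.hypot(*d);u=d/L
print(L,np.degrees(np.arctan2(u[1],u[0])),'grip from heel',h[:2]+118*u,'from mid',m[:2]-115*u)
E
```

```text
p1 [ 658.  -194.5   27. ]
p2 [ 667.5 -160.    27. ]
heel [ 439.1 -115.3   32. ]
b1 [ 455.8 -163.8   20. ]
b1b [481.9 -76.9  20. ]
b2 [ 584.3 -201.2   20. ]
b2b [ 609.4 -115.2   20. ]
228.74465686900203 -15.40352087964528 grip from heel [ 552.70791599 -146.7045355 ] from mid [ 548.60542868 -145.57425099]
```

{"method": "move_arm", "body": {
  "claw": [100,100,80,60,60,50,50,50],
  "slide": [
    [12,-13,-30],
    [23,-25.5,-60],
    [23,-25.5,-90],
    [23,-25.5,-115],
    [23,-25.5,-135],
    [23,-25.5,-150],
    [23,-25.5,-157],
    [23,-25.5,-157]
  ],
  "angular": [
    [0,0,0.2],
    [0,0,0.2],
    [0,0,0.2],
    [0,0,0.2],
    [0,0,0.2],
    [0,0,0.2],
    [0,0,0.2],
    [0,0,0.2]
  ],
  "grip_force": 20
}}

```text
time_s: 2.55
eef_pos: [0.5523, -0.1475, 0.0776]
tcp_rot: [0.699, 0.094, 0.702, -0.097]
contact_force: [0.7, -1.0, 0.3]
opening: 0.0427
```

```bash
python3 - <<'E'
from h import *
s,r=tool();print(s['time_s'],s['eef_pos'],turn(-15.5)[0],s['opening'],s['contact_force'])
p,d=cap('wrist');cv2.imwrite('pics/w2.png',p[...,::-1])
E
```

```text
2.55 [ 0.55233539 -0.14747301  0.07756481] [ 0.2  -0.24  0.06] 0.04269248136433877 [ 0.67171706 -1.03202676  0.29126693]
```

View pics/w2.png

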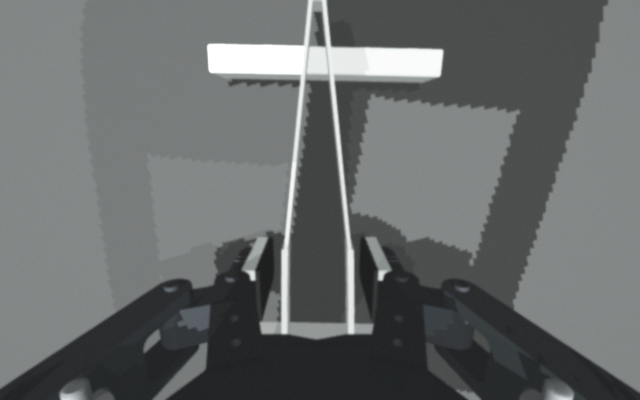

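The fingers straddle the grips: the blades are at columns 285 and 350 and the pads at about 262 and 372, so they are centred. I'll close in small steps.

{"method": "move_arm", "body": {
  "claw": [40,36,34,32,30,29,28,28],
  "slide": [
    [0,0,0],
    [0,0,0],
    [0,0,0],
    [0,0,0],
    [0,0,0],
    [0,0,0],
    [0,0,0],
    [0,0,0]
  ],
  "angular": [
    [0,0,0],
    [0,0,0],
    [0,0,0],
    [0,0,0],
    [0,0,0],
    [0,0,0],
    [0,0,0],
    [0,0,0]
  ],
  "grip_force": 20
}}

```text
time_s: 3.4
eef_pos: [0.5541, -0.1482, 0.0808]
tcp_rot: [0.701, 0.094, 0.7, -0.098]
contact_force: [0.2, 0.6, 5.4]
opening: 0.0243
```

{"method": "move_arm", "body": {
  "claw": [27,26,26,26,26],
  "slide": [
    [0,0,0],
    [0,0,0],
    [0,0,0],
    [0,0,0],
    [0,0,0]
  ],
  "angular": [
    [0,0,0],
    [0,0,0],
    [0,0,0],
    [0,0,0],
    [0,0,0]
  ]
}}

```text
time_s: 3.9
eef_pos: [0.5542, -0.1484, 0.081]
tcp_rot: [0.701, 0.094, 0.7, -0.098]
contact_force: [-0.4, -0.2, 1.7]
opening: 0.0225
```

{"method": "move_arm", "body": {
  "claw": [25.5,25.5,25.5,25.5,25.5,25.5,25.5,25.5],
  "slide": [
    [0,0,0],
    [0,0,5],
    [0,0,12],
    [0,0,22],
    [0,0,35],
    [0,0,50],
    [0,0,60],
    [0,0,60]
  ],
  "angular": [
    [0,0,0],
    [0,0,0],
    [0,0,0],
    [0,0,0],
    [0,0,0],
    [0,0,0],
    [0,0,0],
    [0,0,0]
  ]
}}

```text
time_s: 4.7
eef_pos: [0.5555, -0.1488, 0.1441]
tcp_rot: [0.703, 0.093, 0.698, -0.098]
contact_force: [-0.9, -0.5, -0.5]
opening: 0.0215
```

```bash
python3 - <<'E'
from h import *
s,r=tool();print(s['time_s'],s['eef_pos'],turn(-15.5)[0],turn(-12.1)[0],s['opening'],s['contact_force'])
p,d=cap('wrist')
q,d=cap('scene')
a=cv2.resize(p,(560,350));b=cv2.resize(q[110:235,200:400],None,fx=4,fy=4)[:, :800]
cv2.imwrite('pics/w3.png',p[...,::-1]);cv2.imwrite('pics/s3.png',b[...,::-1])
E
```

```text
4.7 [ 0.55552802 -0.14881611  0.1440668 ] [0.45 0.39 0.07] [0.44 0.4  3.47] 0.021539547036256997 [-0.85660415 -0.45218365 -0.47113291]
```

View pics/s3.png

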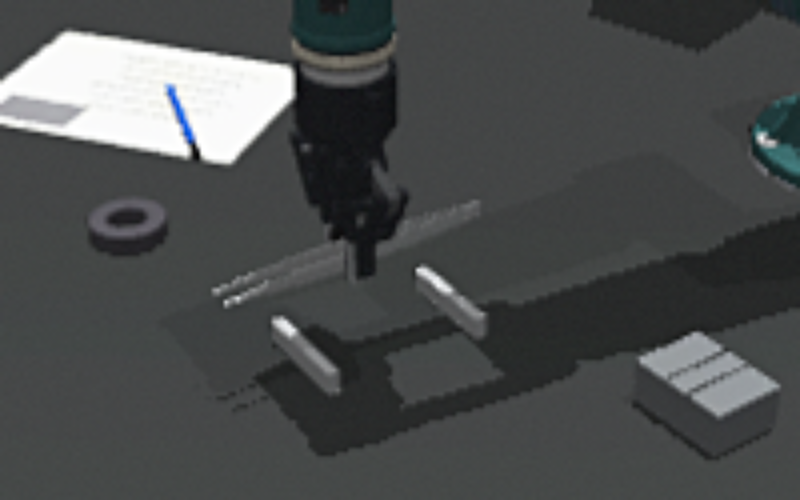

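View pics/w3.png

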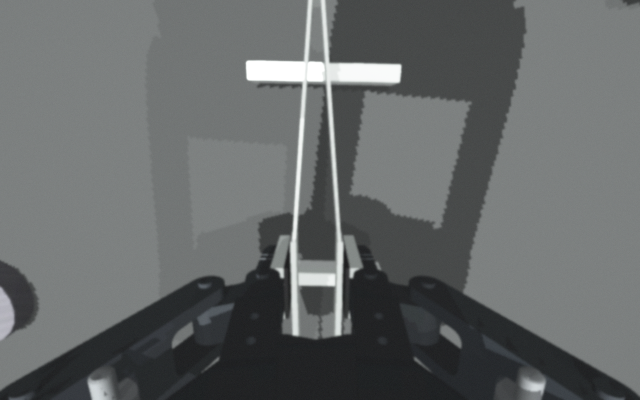

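The tweezers are lifted, level, and held at the grips at about a 17 mm gap. Next I carry them to the block.

{"method": "move_arm", "body": {
  "claw": [26,26,26,26,26,26,26,26],
  "slide": [
    [-1,10,0],
    [-2,30,0],
    [-4,60,0],
    [-6,95,0],
    [-8,130,0],
    [-10,165,0],
    [-12,195,0],
    [-14,220,0]
  ],
  "angular": [
    [0,0,0.5],
    [0.1,0.1,1],
    [0.2,0.2,1.5],
    [0.3,0.3,2],
    [0.4,0.4,2.5],
    [0.4,0.4,3],
    [0.4,0.4,3.5],
    [0.4,0.4,3.5]
  ]
}}

```text
time_s: 5.6
eef_pos: [0.5391, 0.074, 0.1404]
tcp_rot: [0.701, 0.074, 0.706, -0.073]
contact_force: [-0.2, 0.4, -0.7]
opening: 0.0222
```

{"method": "move_arm", "body": {
  "claw": [26,26,26,26,26,26,26,26],
  "slide": [
    [-1,22,0],
    [-2,45,0],
    [-4,70,0],
    [-5,95,0],
    [-6,115,0],
    [-7,125,0],
    [-7,129,0],
    [-7,129,0]
  ],
  "angular": [
    [0,0,0],
    [0,0,0],
    [0,0,0],
    [0,0,0],
    [0,0,0],
    [0,0,0],
    [0,0,0],
    [0,0,0]
  ]
}}

```text
time_s: 6.4
eef_pos: [0.5318, 0.2031, 0.1399]
tcp_rot: [0.701, 0.073, 0.706, -0.073]
contact_force: [0.2, -0.8, -0.1]
opening: 0.0222
```

```bash
python3 - <<'E'
from h import *
s,r=tool();print(s['time_s'],s['eef_pos'],turn(-12.1)[0],s['opening'],s['contact_force'])
p,d=cap('top');cv2.imwrite('pics/t4.png',cv2.resize(p[140:260,190:330],None,fx=5,fy=5,interpolation=cv2.INTER_CUBIC)[...,::-1])
p,d=cap('wrist');q,d=cap('scene')
b=cv2.resize(q[200:290,300:440],None,fx=5.7,fy=5.7,interpolation=cv2.INTER_CUBIC)
cv2.imwrite('pics/s4.png',b[...,::-1])
E
```

```text
6.4 [0.53178701 0.20311642 0.13993789] [-0.04 -0.43 -0.18] 0.022160578373305533 [ 0.17798502 -0.83815834 -0.05750595]
```

View pics/t4.png

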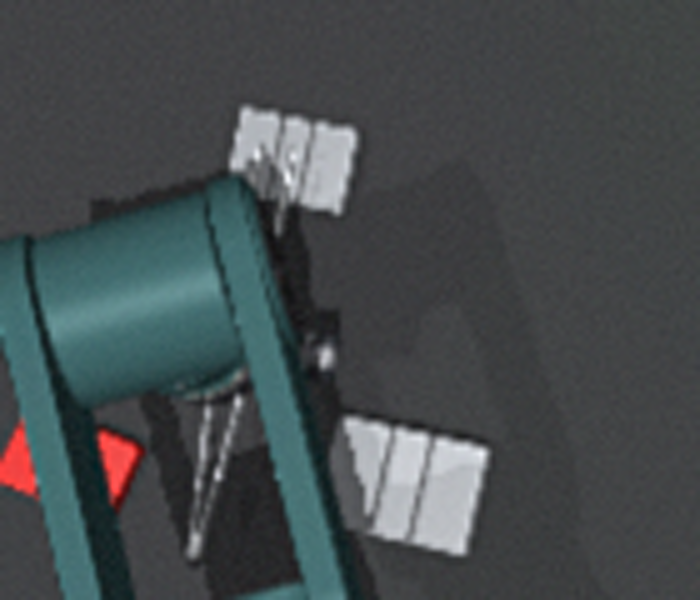

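The top view shows the points around crop (262,150) and (293,155). I'll check the scene view and compute positions.

```bash
python3 - <<'E'
from h import *
for a in [(262,150),(293,155),(193,555)]:
    print((pix2w('top',np.array([190,140])+np.array(a)/5-.4,.085)[0]*1000).round(1))
E
```

```text
[641.3 188.   85. ]
[638.2 170.5  85. ]
[414.1 227.5  85. ]
```

View pics/s4.png

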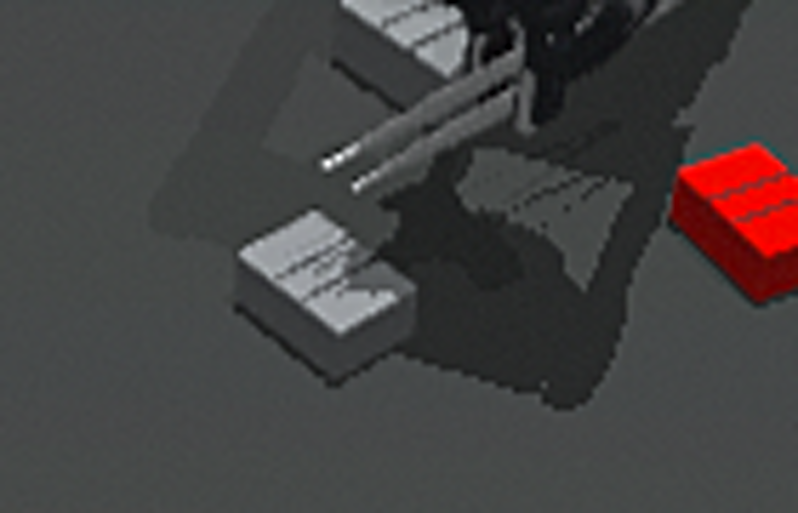

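```bash
python3 - <<'E'
from h import *
for a in [(325,165),(355,188)]:
  for z in(.075,.08,.085,.09):
    print(a,z,(pix2w('scene',np.array([300,200])+np.array(a)/5.7-.4,z)[0]*1000).round(1))
c=[pix2w('scene',np.array([300,200])+np.array(a)/5.7-.4,.03)[0][:2]*1000 for a in [(318,210),(238,255),(340,334),(413,290)]];print(np.round(c,1),np.mean(c,0))
E
```

```text
(325, 165) 0.075 [627.8 162.   75. ]
(325, 165) 0.08 [633.1 165.3  80. ]
(325, 165) 0.085 [638.3 168.6  85. ]
(325, 165) 0.09 [643.6 171.9  90. ]
(355, 188) 0.075 [632.7 181.9  75. ]
(355, 188) 0.08 [637.9 185.1  80. ]
(355, 188) 0.085 [643.1 188.3  85. ]
(355, 188) 0.09 [648.3 191.4  90. ]
[[610.5 149.1]
 [660.6 139.1]
 [674.5 206.1]
 [629.2 215.1]] [643.70015336 177.3348176 ]
```

{"method": "move_arm", "body": {
  "claw": [26,26,26,26,26,26,26,26],
  "slide": [
    [1,-1,-6],
    [3,-2,-14],
    [3,-2,-22],
    [3,-2,-29],
    [3,-2,-35],
    [3,-2,-40],
    [3,-2,-42],
    [3,-2,-43]
  ],
  "angular": [
    [0,0,0],
    [0,0,0],
    [0,0,0],
    [0,0,0],
    [0,0,0],
    [0,0,0],
    [0,0,0],
    [0,0,0]
  ]
}}

```text
time_s: 7.35
eef_pos: [0.5351, 0.2002, 0.097]
tcp_rot: [0.701, 0.074, 0.706, -0.074]
contact_force: [0.4, -0.3, -0.4]
opening: 0.0222
```

```bash
python3 - <<'E'
from h import *
s,r=tool();print(s['time_s'],s['eef_pos'],turn(-12.1)[0],s['opening'],s['contact_force'])
p,d=cap('top');a=cv2.resize(p[155:190,228:268],None,fx=10,fy=10,interpolation=cv2.INTER_CUBIC)
q,d=cap('scene')
b=cv2.resize(q[225:275,335:385],None,fx=8,fy=8,interpolation=cv2.INTER_CUBIC)
im=np.zeros((400,800,3),np.uint8);im[:350,:400]=a;im[:,400:]=b
cv2.imwrite('pics/f5.png',im[...,::-1])
E
```

```text
7.35 [0.53511888 0.20022087 0.09702849] [-0.04 -0.41 -0.09] 0.022239893309378183 [ 0.43177041 -0.3045714  -0.3780026 ]
```

View pics/f5.png

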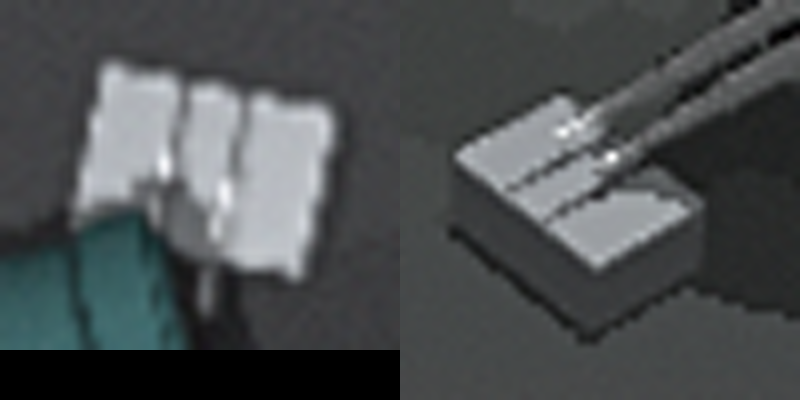

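The points lie on the two lines in the top view, at crop (165,150) and (225,185). In the scene view they are clear above the block, at (565,130) and (611,157).

```bash
python3 - <<'E'
from h import *
A=pix2w('top',np.array([228,155])+np.array([(165,148),(225,180)])/10-.45,.042)*1000
B=pix2w('scene',np.array([335,225])+np.array([(165,130),(211,157)])/8-.45,.042)*1000
u=np.radians(-12.1)
for P in(A,B):
    m=P.mean(0)[:2]-[643.3,177.2]; print(P.round(1),np.hypot(*(P[0]-P[1])[:2]),'line frame',m@[np.cos(u),np.sin(u)],m@[-np.sin(u),np.cos(u)])
E
```

```text
[[647.9 187.1  42. ]
 [638.3 169.8  42. ]] 19.821799779575407 line frame -0.4353103372586944 1.1882185749875624
[[637.5 166.5  42. ]
 [639.  185.9  42. ]] 19.37114579573183 line frame -4.737400674534225 -2.0364932705838643
```

Both views agree that y is centred within about 1–2 mm. I'll trim the gap slightly and hold it.

{"method": "move_arm", "body": {
  "claw": [25.8,25.8,25.8,25.8,25.8,25.8,25.8,25.8],
  "slide": [
    [0,0,0],
    [0,0,0],
    [0,0,0],
    [0,0,0],
    [0,0,0],
    [0,0,0],
    [0,0,0],
    [0,0,0]
  ],
  "angular": [
    [0,0,0],
    [0,0,0],
    [0,0,0],
    [0,0,0],
    [0,0,0],
    [0,0,0],
    [0,0,0],
    [0,0,0]
  ]
}}

```text
time_s: 8.25
eef_pos: [0.5353, 0.2003, 0.0974]
tcp_rot: [0.701, 0.074, 0.706, -0.074]
contact_force: [-0.5, 1.0, -0.4]
opening: 0.0217
```

{"method": "move_arm", "body": {
  "claw": [25.8,25.8,25.8,25.8,25.8,25.8,25.8,25.8],
  "slide": [
    [0,0,0],
    [0,0,0],
    [0,0,0],
    [0,0,0],
    [0,0,0],
    [0,0,0],
    [0,0,0],
    [0,0,0]
  ],
  "angular": [
    [0,0,0],
    [0,0,0],
    [0,0,0],
    [0,0,0],
    [0,0,0],
    [0,0,0],
    [0,0,0],
    [0,0,0]
  ]
}}

```text
time_s: 9.05
eef_pos: [0.5353, 0.2003, 0.0974]
tcp_rot: [0.701, 0.074, 0.706, -0.074]
contact_force: [0.5, 0.2, -1.4]
opening: 0.022
```

{"method": "move_arm", "body": {
  "claw": [25.8,25.8,25.8,25.8,25.8,25.8,25.8,25.8],
  "slide": [
    [0,0,0],
    [0,0,0],
    [0,0,0],
    [0,0,0],
    [0,0,0],
    [0,0,0],
    [0,0,0],
    [0,0,0]
  ],
  "angular": [
    [0,0,0],
    [0,0,0],
    [0,0,0],
    [0,0,0],
    [0,0,0],
    [0,0,0],
    [0,0,0],
    [0,0,0]
  ]
}}

```text
time_s: 9.85
eef_pos: [0.5353, 0.2003, 0.0974]
tcp_rot: [0.701, 0.074, 0.706, -0.074]
contact_force: [-0.2, -0.2, -1.0]
opening: 0.0223
```

```bash
python3 - <<'E'
from h import *
s,r=tool();print(s['time_s'],s['eef_pos'],s['opening'],s['contact_force'])
p,d=cap('wrist');cv2.imwrite('pics/w6.png',p[...,::-1])
p,d=cap('top');a=cv2.resize(p[155:190,228:268],None,fx=15,fy=15,interpolation=cv2.INTER_CUBIC)
cv2.imwrite('pics/t6.png',a[...,::-1])
E
```

```text
9.85 [0.53526601 0.20025489 0.09739209] 0.02230759840859693 [-0.21047309 -0.15109777 -0.98356805]
```

View pics/t6.png

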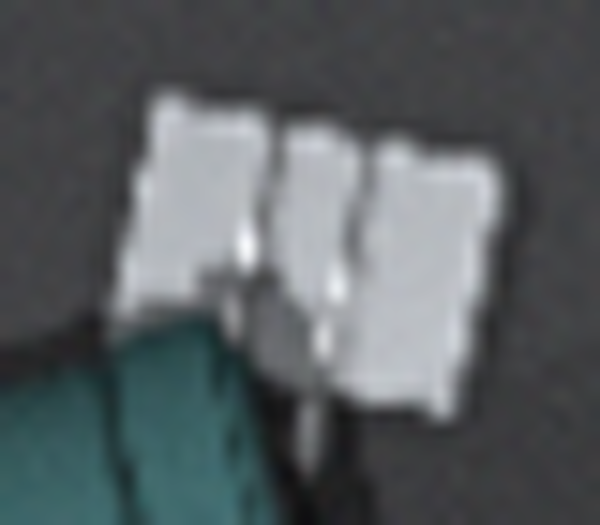

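The left point at (247,235) and right point at (338,280) sit on the lines within about 1 mm after parallax. They have been held for about 2.5 s, so I'm handing in.

```bash
python3 -c "
from plant import bot
print(bot.finish_job()); s=bot.state(); print(s['time_s'],s['eef_pos'],s['opening'])"
```

```text
the job is handed in; nothing more can be done
None
the job is handed in; nothing more can be done
```

I gripped the tweezers at their finger grips and lifted them level off the parallels. I carried them to the small grey block and held one point over each line for about 2.5 s, then handed in while still holding them. The hand-in returned no verdict.

- **Gap:** the last opening reading was 22.3 mm, which gives about 18.5 mm between the points. Readings during the hold ran from 21.7 to 22.3 mm. Two rough picture measurements just before the hold gave 19.4 and 19.8 mm. All of these are within 15.5–20.5 mm.
- **Position across the lines:** the top view put the midpoint about 1 mm off centre and the scene view about −2 mm. These disagree but are both within ±4 mm.
- **Position along the lines:** the two views gave about −0.4 and −4.7 mm, well inside ±22 mm.
- **Height:** the points stood about 12 mm above the block, and the arm showed no measurable movement during the hold.
- **Bystanders:** I did not re-measure the vice, sleeve and ring gauge at the end. The arm's route stayed clear of them, and no contact force above 5.4 N showed up. That reading came while the jaws were closing on the tweezers.

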